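# Find the tired ticket clip and re-clip its job ticket

## Robot

A 6-joint arm with a two-finger parallel gripper is mounted at the origin on the work surface. World frame = base frame: x ahead of the robot, y to its left, z up, the work surface at z = 0. Lengths are in m, angles in degrees, forces in N, time in s.
With the tool pointing down it reaches from about 0.325 to 0.75 m from the base axis. Payload 7.6 kg.
Tool frame: the origin (TCP) lies midway between the tips of the shut fingers; the grasp point (between the pads) lies bot.hold_point_z behind it (bot.hold_point_z is the distance from the TCP to the grasp point, in m); z points along the fingers, y is the line along which they close (so a half turn about z gives the same grasp; the last joint's range is limited). The gripper opens to 85 mm and grips with 20 to 120 N. Pads are 22 mm wide; open, the fingers measure 114 mm over their backs; the gripper's body (76 mm by 85 mm) begins 54 mm behind the grasp point. The pads swing forward as they close: fully open they stand 13 mm farther back than shut.
Start: joints at [64.326, 2.991, 80.254, -0, 96.75, -4.028], TCP at [0.194, 0.488, 0.231] pointing down, gripper open.
Joint ranges: [-166.34, 166.34], [-52.06, 124.39], [6.96, 135.62], [-60.46, 240.46], [14.63, 156.25], [-167.68, 167.68]. Speed limits (degrees/s): [147.25, 147.25, 172.46, 180, 180, 180].

## Interface

Orientations are given as [roll, pitch, yaw] about the fixed x, y, z axes, in that order (R = Rz(yaw) Ry(pitch) Rx(roll)).
In Python, from bench import bot, vision gives the robot as it stands.
- The arm moves only by the shell command python3 -m handwheel 'ROWS' [FORCE]. ROWS is JSON, a list of rows, each a list of 5 numbers: the shift along the tool's x, y, z normalised to -1 to 1, where 1 is 0.03 m, then the turn about the tool's z normalised to -1 to 1, where 1 is 8 degrees, then the closure, from -1 (fully open) to 1 (shut). A call has exactly 8 rows; each row shifts and turns the commanded pose from where the row before left it, along the tool's axes as they then stand; what a row does not reach is not made up. A row lasts 1/8 s, in which the tool goes at most 62.5 mm and 10.7 degrees, less where a joint would pass 70% of its speed; a pose out of reach is approached as far as the arm can. A call with a number of a shift or a turn outside -1 to 1 is refused whole. A call with a gripper value outside its range is refused whole. The fingers move at their own pace and stop on an object; FORCE is the grip in N (left out, the last holds). Time passes only in rows, so rows that do not move let the fingers close, or fill a call up. It gives the time, the measured TCP pose, the force, the opening and the grip force at its end, in the units of the state.
- bot.read_state(): the state, without advancing time (a new reading comes with each control period).
- vision.camera(name): name is "scene" or "top" or "wrist"; returns a dict with "color" (400x640x3 uint8, red, green, blue), "fov_y" (degrees; the focal length in pixels is half the picture's height over the tangent of half this angle, whatever the lens; pixels are square), "cx", "cy" (the principal point, pixels), "position" and "attitude" of the camera in the world. Camera axes: x right, y up, looking along -z (the intrinsics and any distortion apply to the point x, -y, -z); pixel columns grow to the right and rows downward; lengths in m; the calibration is good to about 2 mm. A picture is of the moment at which its call begins. There is no depth.
- bot.sign_off(): hands the job in; it is judged then, once.
The state is a dict: "time": time; "joint_pos": joint angles; "joint_velocities": joint speeds; "effort": joint torques, N m; "position": TCP position; "eef_rot": TCP orientation; "contact_force": force on the tool from outside, world axes, zero at the start; "ft_torque": the same for the moment, N m; "gripper_width": finger opening in m; "gripper_force": force on a finger pad.
Only numpy, scipy, OpenCV 4.12 (cv2) and the standard library are available. Lean on these libraries where they do the work, as an engineer would, in place of code of your own. Each camera call takes 0.05 s, during which the arm holds its last target. There are 200 camera calls.

## Task

One of the three spring clips that hold job tickets on the bench rail has gone weak. Tug the tickets lightly upwards to feel which one slips in its clip, draw that ticket out and push it gently down into the empty clip until its lower edge stands fully home on the stop, then let go. The two tickets in the sound clips must stay clipped where they are, and the things around the rail stay undisturbed.

Things in the scene. Friction and masses are not known exactly. Their poses are not given: they have to be found in the camera images.
- ticket_a_bar (a point): Job ticket, upright: stiff white sleeve 3 mm thick (x), 60 wide (y), 96 tall (z), about 35 g, with a grey grip bar 10 mm thick (x), 56 wide (y), 14 tall along its top. Starts home in clip_a. Point: centre of the bar, 7 mm under the ticket's top; x across the thickness, y along the bar. Grip the bar from above across its thickness; 36 mm are free between the bar and the clip's mouth
- ticket_b_bar (a point): The same kind of ticket, starting home in clip_b; centre of its bar, axes as for ticket_a
- ticket_c_bar (a point): The same kind of ticket, starting home in clip_c; centre of its bar, axes as for ticket_a
- ticket_a_foot (a point): Centre of the lower edge of ticket_a, 89 mm below the centre of its bar; same axes
- ticket_b_foot (a point): Centre of the lower edge of ticket_b, 89 mm below the centre of its bar; same axes
- ticket_c_foot (a point): Centre of the lower edge of ticket_c, 89 mm below the centre of its bar; same axes
- clip_a_stop (a point): Plain steel spring clip bolted on the rail, mouth up: fixed back plate (+x side), hinged front jaw with coil spring and thumb lever (-x side), 48 mm wide along y. Point: centre of the stop, the flat on which a ticket stands when fully home; x across the mouth (a clipped ticket is upright, centred on x = 0), y along the rail. Holds ticket_a
- clip_b_stop (a point): The same kind of clip, holding ticket_b; its stop. Of clips a, b and c two are sound and one is weak; all look alike and which is weak is not known. Pulled upwards, the weak one lets its ticket slip under 2.5 N, a sound one only at 7 N or more: a tug of 4 to 5 N tells them apart
- clip_c_stop (a point): The same kind of clip, holding ticket_c; its stop. The spring lip bears on the ticket 28 mm above the stop, so a ticket raised by more than about 30 mm is free of its clip
- clip_d_stop (a point): The same kind of clip, empty and sound; its stop. Over the lip (28 mm above the stop, 1.5 mm open) both sides flare to a mouth 12 mm wide, 45 mm above the stop: a ticket pushed straight down wedges the jaw open. That takes 10 to 20 N; on the stop the force rises steeply. Over 35 N on the stop is too hard
- clip_a_jaw: Front jaw of clip_a, swinging forward about its pin when a ticket pushes it open; origin on the pin, 6.5 mm in front of the ticket's middle plane and 4 mm above the stop
- clip_b_jaw: Front jaw of clip_b, swinging forward about its pin when a ticket pushes it open; origin on the pin, 6.5 mm in front of the ticket's middle plane and 4 mm above the stop
- clip_c_jaw: Front jaw of clip_c, swinging forward about its pin when a ticket pushes it open; origin on the pin, 6.5 mm in front of the ticket's middle plane and 4 mm above the stop
- clip_d_jaw: Front jaw of clip_d, swinging forward about its pin when a ticket pushes it open; origin on the pin, 6.5 mm in front of the ticket's middle plane and 4 mm above the stop
- clip_d_foot: Foot of clip_d, 34 x 48 x 10 mm, whose top is the stop; origin on the rail, 10 mm under the stop
- rail: Aluminium rail 44 x 500 x 20 mm screwed to the bench, carrying the four clips some 110 mm apart; origin at the centre of its underside, y along the rail, x towards its far side, z up
- model_1: Loose plaster model of a jaw, 62 x 62 x 27 mm, on the bench in front of the rail; bystander, origin at the centre of its underside
- model_2: A second such model in front of the rail; bystander
- wax_knife: Loose wax knife, 175 mm long, 11 mm thick, lying along the front of the rail; bystander, origin at mid-length on the bench
- bottle: Loose amber bottle, 42 mm across, 80 mm tall, behind the rail; bystander, origin under its centre
- wax_tin: Loose open tin, 62 x 46 x 16 mm, behind the rail; bystander, origin under its centre
- bur_block: Loose metal block of burs, 60 x 32 mm, 44 mm tall, behind the rail; bystander, origin under its centre
Things that resemble listed ones, but are neither listed nor needed, are in the scene too. Leave any blue look-alike of the part that bears ticket_a_bar alone.

How it is judged (in metres and radians):
On the way:
1. a ticket is drawn up clear of its clip ((z of ticket_a_foot in the frame of clip_a_stop above 0.045 m or z of ticket_b_foot in the frame of clip_b_stop above 0.045 m or z of ticket_c_foot in the frame of clip_c_stop above 0.045 m)), for 0.1 s.
At the end, for the whole second after the job is handed in: One ticket stands within 4 mm of the stop of the clip that was empty, the other two within 6 mm of the stops of their own clips; all upright (6 degrees), within 10 mm of their clips' middles and each held by a sound jaw (over 4 N; the weak one gives 1 to 2 N) (angle between each of ticket_a_foot, ticket_b_foot, ticket_c_foot's own z axis and vertical below 0.1 rad and ((z of ticket_a_foot in the frame of clip_d_stop below 0.004 m and x of ticket_a_foot in the frame of clip_d_stop between -0.005 and 0.005 m and y of ticket_a_foot in the frame of clip_d_stop between -0.01 and 0.01 m and contact force between ticket_a and clip_d_jaw above 4 N and z of ticket_b_foot in the frame of clip_b_stop below 0.006 m and x of ticket_b_foot in the frame of clip_b_stop between -0.005 and 0.005 m and y of ticket_b_foot in the frame of clip_b_stop between -0.01 and 0.01 m and contact force between ticket_b and clip_b_jaw above 4 N and z of ticket_c_foot in the frame of clip_c_stop below 0.006 m and x of ticket_c_foot in the frame of clip_c_stop between -0.005 and 0.005 m and y of ticket_c_foot in the frame of clip_c_stop between -0.01 and 0.01 m and contact force between ticket_c and clip_c_jaw above 4 N) or (z of ticket_b_foot in the frame of clip_d_stop below 0.004 m and x of ticket_b_foot in the frame of clip_d_stop between -0.005 and 0.005 m and y of ticket_b_foot in the frame of clip_d_stop between -0.01 and 0.01 m and contact force between ticket_b and clip_d_jaw above 4 N and z of ticket_a_foot in the frame of clip_a_stop below 0.006 m and x of ticket_a_foot in the frame of clip_a_stop between -0.005 and 0.005 m and y of ticket_a_foot in the frame of clip_a_stop between -0.01 and 0.01 m and contact force between ticket_a and clip_a_jaw above 4 N and z of ticket_c_foot in the frame of clip_c_stop below 0.006 m and x of ticket_c_foot in the frame of clip_c_stop between -0.005 and 0.005 m and y of ticket_c_foot in the frame of clip_c_stop between -0.01 and 0.01 m and contact force between ticket_c and clip_c_jaw above 4 N) or (z of ticket_c_foot in the frame of clip_d_stop below 0.004 m and x of ticket_c_foot in the frame of clip_d_stop between -0.005 and 0.005 m and y of ticket_c_foot in the frame of clip_d_stop between -0.01 and 0.01 m and contact force between ticket_c and clip_d_jaw above 4 N and z of ticket_a_foot in the frame of clip_a_stop below 0.006 m and x of ticket_a_foot in the frame of clip_a_stop between -0.005 and 0.005 m and y of ticket_a_foot in the frame of clip_a_stop between -0.01 and 0.01 m and contact force between ticket_a and clip_a_jaw above 4 N and z of ticket_b_foot in the frame of clip_b_stop below 0.006 m and x of ticket_b_foot in the frame of clip_b_stop between -0.005 and 0.005 m and y of ticket_b_foot in the frame of clip_b_stop between -0.01 and 0.01 m and contact force between ticket_b and clip_b_jaw above 4 N))); the robot touches nothing.
It fails at once if a ticket is dragged more than 12 mm up in a sound clip (one whose jaw grips it with over 4 N) ((z of ticket_a_foot in the frame of clip_a_stop above 0.012 m and contact force between ticket_a and clip_a_jaw above 4 N) or (z of ticket_b_foot in the frame of clip_b_stop above 0.012 m and contact force between ticket_b and clip_b_jaw above 4 N) or (z of ticket_c_foot in the frame of clip_c_stop above 0.012 m and contact force between ticket_c and clip_c_jaw above 4 N)).
It fails at once if a ticket is pressed on the foot of its new clip with more than 35 N (contact force between any of ticket_a, ticket_b, ticket_c and clip_d_foot above 35 N).
It fails at once if a thing beside the rail is pushed more than 20 mm (distance of any of model_1, model_2, wax_knife, bottle, wax_tin, bur_block from where it was at the start of the episode above 0.02 m).
It also fails if it takes over 72 s, if anything falls off the work surface, if the arm or the gripper's body presses on something with over 40 N, if the wrist force passes 120 N, or if a joint passes its speed limit or range.

## Working session

There is one attempt and no reset: what is moved stays moved. The work goes in short steps, Python scripts to look and compute and a shell command to move; the robot and the scene stay as the last step left them, time stands still between calls to the robot, and variables do not carry over. Pictures are saved under pics/ and viewed, at most 10 in all, crops included, and the job is handed in when it is done.

```bash
ls; mkdir -p pics
python3 - <<'E'
from bench import bot, vision
import cv2
s=bot.read_state(); print({k:s[k] for k in("time","position","eef_rot","contact_force","gripper_width")}, bot.hold_point_z)
for n in("scene","top"):
    c=vision.camera(n); print(n,{k:v for k,v in c.items() if k!="color"})
    cv2.imwrite(f"pics/{n}0.png",c["color"][:,:,::-1])
E
```

```text
pics
{'time': 0.0, 'position': array([0.1935107 , 0.48770193, 0.23048164]), 'eef_rot': array([-1.79911520e+02, -6.85165850e-03,  1.58352657e+02]), 'contact_force': array([ 0.60178979, -0.1444141 , -0.14504092]), 'gripper_width': 0.08539494161171046} 0.0187
scene {'fov_y': 57.196637829614126, 'cx': 318.93336694225843, 'cy': 204.58476100837473, 'position': array([ 0.97117157, -0.05761253,  0.77308992]), 'attitude': array([31.18099428,  0.21463567, 91.70704168])}
top {'fov_y': 52.366585924888106, 'cx': 328.87417604040314, 'cy': 207.47843443809168, 'position': array([ 0.42935627, -0.06584029,  0.91820387]), 'attitude': array([ 10.22553695,   0.4473062 , -89.27010779])}
```

View pics/scene0.png

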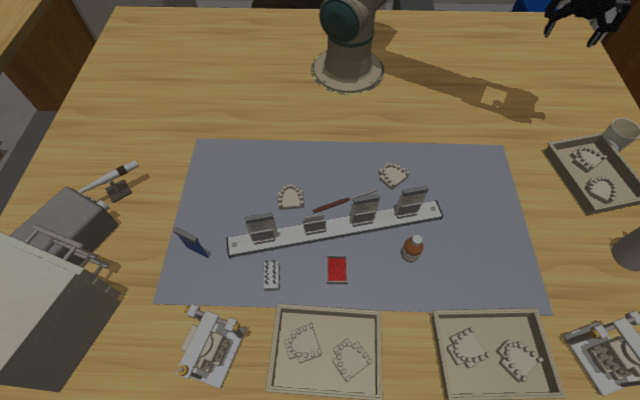

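View pics/top0.png

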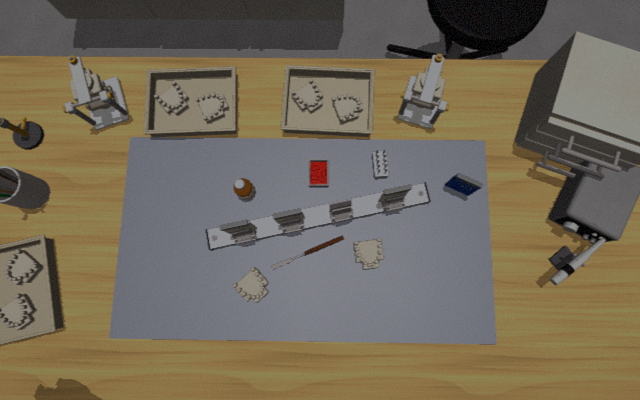

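The scene view shows tickets at about (261,228), (365,208) and (411,200), with the empty clip at (315,225). In the top view the tickets are at (240,232), (290,218) and (397,197), with the empty clip at (341,211). Next I'll enlarge the rail.

Run:
```python
import cv2,numpy as np
t=cv2.imread("pics/top0.png")[170:255,200:440]; s=cv2.imread("pics/scene0.png")[175:260,220:460]
f=lambda i:cv2.convertScaleAbs(cv2.resize(i,None,fx=3.3,fy=3.3,interpolation=cv2.INTER_CUBIC),alpha=1.5)
cv2.imwrite("pics/crop0.png",np.vstack([f(t),f(s)]))
```

```text
(no output)
```

View pics/crop0.png

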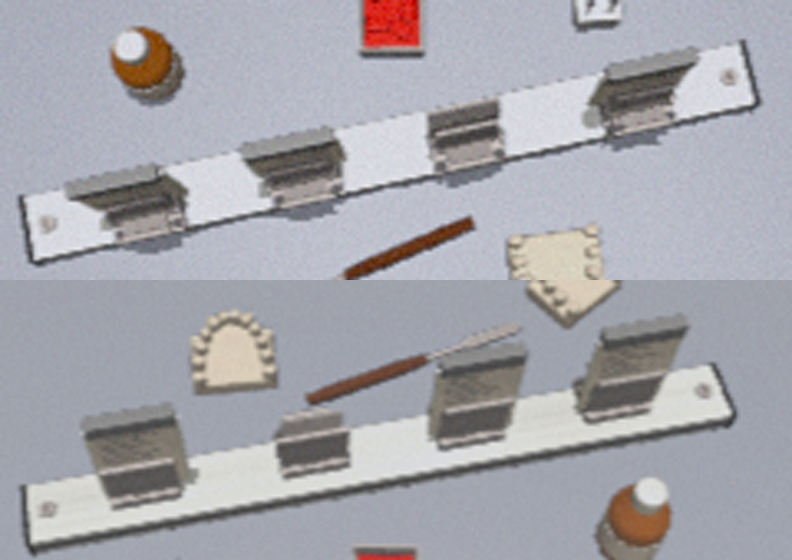

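```bash
cat > h.py <<'E'
import numpy as np
from scipy.spatial.transform import Rotation as R
from bench import vision
def cam(n):
    c=vision.camera(n); c["R"]=R.from_euler("xyz",c["attitude"],degrees=True).as_matrix(); return c
def ray(c,p,z):
    f=200/np.tan(np.radians(c["fov_y"]/2)); p=np.atleast_2d(p)
    d=np.c_[(p[:,0]-c["cx"])/f,-(p[:,1]-c["cy"])/f,-np.ones(len(p))]@c["R"].T
    return c["position"]+d*((z-c["position"][2])/d[:,2])[:,None]
def proj(c,P):
    f=200/np.tan(np.radians(c["fov_y"]/2)); q=(np.atleast_2d(P)-c["position"])@c["R"]
    return np.c_[c["cx"]-f*q[:,0]/q[:,2],c["cy"]+f*q[:,1]/q[:,2]]
E
python3 - <<'E'
from h import *
np.set_printoptions(precision=4,suppress=True)
T=cam("top");S=cam("scene")
tp=lambda a:np.array(a)/3.3+[200,170]-.35
sp=lambda a:(np.array(a)-[0,280])/3.3+[220,175]-.35
r=ray(T,tp([(20,197),(744,41),(758,103),(33,258)]),.02); print("railT",r,np.linalg.norm(r[0]-r[1]),r.mean(0))
r2=ray(S,sp([(24,486),(717,364),(736,416),(32,543)]),.02); print("railS",r2,np.linalg.norm(r2[0]-r2[1]),r2.mean(0))
for nm,q in dict(t1=[(66,184),(157,165),(160,176),(69,196)],t2=[(244,148),(333,128),(336,139),(246,160)],t3=[(607,69),(696,49),(699,59),(609,81)]).items():
    b=ray(T,tp(q),.126); print(nm,"T",b.mean(0),np.linalg.norm(b[0]-b[1]),np.degrees(np.arctan2(*(b[0]-b[1])[:2])))
for nm,q in dict(t3=[(82,418),(173,403),(176,423),(86,435)],t2=[(435,356),(525,343),(527,360),(437,374)],t1=[(601,328),(687,315),(690,330),(603,345)]).items():
    b=ray(S,sp(q[:2]),.126); print(nm,"S edge",b.mean(0),np.linalg.norm(b[0]-b[1]))
# empty clip: back plate top in both views
for z in (.075,.08,.07):
  print(z,ray(T,tp([(429,118),(499,101)]),z).mean(0),ray(S,sp([(278,418),(342,409)]),z).mean(0))
E
```

```text
railT [[ 0.5387  0.217   0.02  ]
 [ 0.6522 -0.274   0.02  ]
 [ 0.6089 -0.2822  0.02  ]
 [ 0.4977  0.2055  0.02  ]] 0.5039189260254059 [ 0.5744 -0.0334  0.02  ]
railS [[ 0.608  -0.2811  0.02  ]
 [ 0.4952  0.2103  0.02  ]
 [ 0.5387  0.2179  0.02  ]
 [ 0.6502 -0.2689  0.02  ]] 0.5042251577691043 [ 0.573  -0.0305  0.02  ]
t1 T [0.5365 0.1286 0.126 ] 0.05512788265131233 -12.65052748958769
t2 T [0.5598 0.0238 0.126 ] 0.0545051879888624 -13.539563450900848
t3 T [ 0.6107 -0.194   0.126 ] 0.055458071671351555 -13.536088266148784
t3 S edge [ 0.606  -0.1941  0.126 ] 0.05613023843485507
t2 S edge [0.5555 0.0243 0.126 ] 0.05843859978186492
t1 S edge [0.5312 0.1303 0.126 ] 0.05740525646519633
0.075 [ 0.5916 -0.0812  0.075 ] [ 0.5762 -0.0836  0.075 ]
0.08 [ 0.5906 -0.0811  0.08  ] [ 0.579  -0.0835  0.08  ]
0.07 [ 0.5926 -0.0813  0.07  ] [ 0.5733 -0.0838  0.07  ]
```

The points agree across both views: the rail is 0.50 long at yaw 13°, and the bars are about 56 mm. First I'll turn the tool to yaw 103°.

```bash
python3 -m handwheel '[[0,0,0,0.989,0],[0,0,0,0.989,0],[0,0,0,0.989,0],[0,0,0,0.989,0],[0,0,0,0.989,0],[0,0,0,0.989,0],[0,0,0,0.989,0],[0,0,0,0,0]]' 25
cat > d.py <<'E'
import sys; from h import *; from bench import bot
s=bot.read_state(); M=R.from_euler("xyz",s["eef_rot"],degrees=True).as_matrix()
print(s["time"],s["position"].round(4),s["eef_rot"].round(2),s["gripper_width"],s["contact_force"].round(2))
print("rows to go (units)",((np.array(eval(sys.argv[1]))-s["position"])@M/.03).round(3))
E
python3 d.py .5365,.1286,.18
```

```text
time: 1.2
position: [0.1936, 0.4879, 0.2311]
eef_rot: [-180.0, 0.0, 103.0]
contact_force: [0.2, -1.2, -0.2]
gripper_width: 0.0426
gripper_force: 0.0
1.2 [0.1936 0.4879 0.2311] [-1.7999e+02  1.0000e-02  1.0304e+02] 0.042569336391612735 [ 0.24 -1.16 -0.25]
rows to go (units) [-14.247   8.432   1.706]
```

```bash
python3 -m handwheel '[[-0.9,0.53,0,0,0],[-0.9,0.53,0,0,0],[-0.9,0.53,0,0,0],[-0.9,0.53,0,0,0],[-0.9,0.53,0,0,0],[-0.9,0.53,0,0,0],[-0.9,0.53,0,0,0],[-0.9,0.53,0,0,0]]' >/dev/null
python3 -m handwheel '[[-0.9,0.53,0,0,0],[-0.9,0.53,0,0,0],[-0.9,0.53,0,0,0],[-0.9,0.53,0,0,0],[-0.9,0.53,0,0,0],[-0.9,0.53,0.5,0,0],[-0.9,0.53,0.5,0,0],[0,0,0.5,0,0]]'
python3 d.py .5365,.1286,.10
python3 - <<'E'
from h import *; import cv2
c=cam("wrist"); print({k:v for k,v in c.items() if k!="color"}); cv2.imwrite("pics/w1.png",c["color"][:,:,::-1])
E
```

```text
time: 3.2
position: [0.5177, 0.1455, 0.1853]
eef_rot: [-180.0, 0.0, 103.0]
contact_force: [0.1, -0.3, -0.1]
gripper_width: 0.0428
gripper_force: 0.0
3.2 [0.5177 0.1455 0.1853] [-1.7997e+02  1.0000e-02  1.0298e+02] 0.042804983607217205 [ 0.1  -0.29 -0.09]
rows to go (units) [-0.69   0.486  2.844]
{'fov_y': 71.09070173264288, 'cx': 320.06678194547044, 'cy': 195.37159944584434, 'position': array([0.50128354, 0.21528799, 0.32739154]), 'attitude': array([-1.65080716e+01, -5.79837394e-03,  1.29909579e+01]), 'R': array([[ 9.74405548e-01, -2.15503053e-01, -6.39707872e-02],
       [ 2.24797280e-01,  9.34246742e-01,  2.76855933e-01],
       [ 1.01200716e-04, -2.84150416e-01,  9.58779709e-01]])}
```

View pics/w1.png

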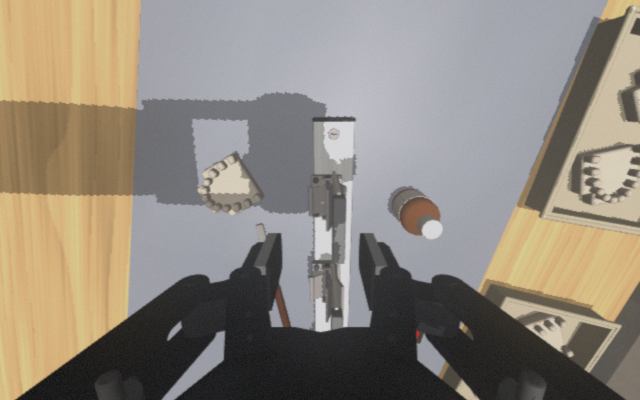

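The wrist view shows the rail running vertically, so the yaw is right. Ticket a's bar is at about (339,210), a little to the right of the finger midline at 320, which fits the computed shift. I'll shift across, descend and grip.

```bash
python3 -m handwheel '[[-0.69,0.486,0,0,0],[0,0,0.6,0,0],[0,0,0.6,0,0],[0,0,0.6,0,0],[0,0,0.6,0,0],[0,0,0.444,0,0],[0,0,0,0,0],[0,0,0,0,0]]' 25
python3 d.py .5365,.1286,.10
python3 -m handwheel '[[0,0,0,0,0.4],[0,0,0,0,0.5],[0,0,0,0,0.6],[0,0,0,0,0.7],[0,0,0,0,0.8],[0,0,0,0,1],[0,0,0,0,1],[0,0,0,0,1]]' 25
```

```text
time: 4.25
position: [0.5362, 0.13, 0.1017]
eef_rot: [179.9, -0.0, 103.0]
contact_force: [0.0, -0.5, 0.1]
gripper_width: 0.0427
gripper_force: 0.0
4.25 [0.5362 0.13   0.1017] [179.93  -0.   102.97] 0.04273841237433864 [ 0.03 -0.52  0.15]
rows to go (units) [-0.049 -0.002  0.056]
time: 5.25
position: [0.536, 0.13, 0.1011]
eef_rot: [180.0, -0.0, 103.0]
contact_force: [1.2, 0.5, 0.8]
gripper_width: 0.0097
gripper_force: 25.2
```

```bash
python3 -m handwheel '[[0,0,-0.02,0,1],[0,0,-0.02,0,1],[0,0,0,0,1],[0,0,-0.02,0,1],[0,0,0,0,1],[0,0,-0.02,0,1],[0,0,0,0,1],[0,0,0,0,1]]' 25
python3 d.py .5365,.1286,.10
```

```text
time: 6.25
position: [0.5357, 0.13, 0.1033]
eef_rot: [-180.0, -0.0, 103.0]
contact_force: [3.8, 1.2, -7.5]
gripper_width: 0.0094
gripper_force: 24.3
6.25 [0.5357 0.13   0.1033] [-1.7998e+02 -1.0000e-02  1.0297e+02] 0.009388048628833193 [ 3.76  1.17 -7.49]
rows to go (units) [-0.05   0.015  0.11 ]
```

Clip a held at 7.5 N, so it is sound. I'll go back down.

```bash
python3 -m handwheel '[[0,0,0.03,0,1],[0,0,0.03,0,1],[0,0,0.02,0,1],[0,0,0.01,0,1],[0,0,0,0,1],[0,0,0,0,1],[0,0,0,0,1],[0,0,0,0,1]]' 25
python3 d.py .5598,.0238,.10
```

```text
time: 7.25
position: [0.5365, 0.1301, 0.1031]
eef_rot: [179.9, 0.0, 103.0]
contact_force: [-2.9, -0.2, 8.1]
gripper_width: 0.0094
gripper_force: 26.6
7.25 [0.5365 0.1301 0.1031] [1.7985e+02 1.0000e-02 1.0297e+02] 0.009400703382047536 [-2.87 -0.16  8.12]
rows to go (units) [-3.627 -0.038  0.104]
```

```bash
python3 -m handwheel '[[0,0,0.02,0,1],[0,0,0.02,0,1],[0,0,0.02,0,1],[0,0,0.0,0,1],[0,0,0,0,1],[0,0,0,0,1],[0,0,0,0,1],[0,0,0,0,1]]' 25
```

```text
time: 8.25
position: [0.5369, 0.1302, 0.1027]
eef_rot: [179.8, 0.0, 103.0]
contact_force: [-4.2, -0.6, 13.7]
gripper_width: 0.0094
gripper_force: 27.9
```

```bash
python3 -m handwheel '[[0,0,-0.06,0,1],[0,0,-0.04,0,1],[0,0,0,0,0.6],[0,0,0,0,0.3],[0,0,0,0,0.0],[0,0,0,0,0],[0,0,-0.9,0,0],[0,0,-0.9,0,0]]' 25
python3 d.py .5598,.0238,.10
```

```text
time: 9.25
position: [0.5356, 0.1299, 0.1562]
eef_rot: [-180.0, -0.0, 103.0]
contact_force: [-1.1, 0.2, -0.3]
gripper_width: 0.0428
gripper_force: 0.0
9.25 [0.5356 0.1299 0.1562] [-1.7995e+02 -1.0000e-02  1.0297e+02] 0.04278156919582175 [-1.11  0.15 -0.27]
rows to go (units) [-3.629 -0.006  1.874]
```

```bash
python3 -m handwheel '[[-0.9,0,0,0,0],[-0.9,0,0,0,0],[-0.9,0,0,0,0],[-0.9,0,0,0,0],[0,0,0,0,0],[0,0,0.6,0,0],[0,0,0.6,0,0],[0,0,0.65,0,0]]' 25
python3 -m handwheel '[[0,0,0,0,0],[0,0,0,0,0.3],[0,0,0,0,0.5],[0,0,0,0,0.7],[0,0,0,0,0.8],[0,0,0,0,1],[0,0,0,0,1],[0,0,0,0,1]]' 25
python3 -m handwheel '[[0,0,-0.01,0,1],[0,0,-0.01,0,1],[0,0,0,0,1],[0,0,-0.01,0,1],[0,0,0,0,1],[0,0,0,0,1],[0,0,0,0,1],[0,0,0,0,1]]' 25
```

```text
time: 10.25
position: [0.5593, 0.0255, 0.0982]
eef_rot: [-179.9, -0.0, 103.0]
contact_force: [-0.8, -0.7, 0.4]
gripper_width: 0.0429
gripper_force: 0.0
time: 11.25
position: [0.5604, 0.0247, 0.101]
eef_rot: [179.9, 0.0, 103.0]
contact_force: [0.3, 0.1, 5.7]
gripper_width: 0.0099
gripper_force: 25.3
time: 12.25
position: [0.5599, 0.0247, 0.101]
eef_rot: [-180.0, -0.0, 103.0]
contact_force: [2.0, -0.5, -0.2]
gripper_width: 0.0096
gripper_force: 24.6
```

```bash
python3 -m handwheel '[[0,0,-0.01,0,1],[0,0,0,0,1],[0,0,-0.01,0,1],[0,0,0,0,1],[0,0,-0.01,0,1],[0,0,0,0,1],[0,0,0,0,1],[0,0,0,0,1]]' 25
```

```text
time: 13.25
position: [0.5601, 0.0248, 0.1022]
eef_rot: [180.0, -0.0, 103.0]
contact_force: [0.7, 0.3, -1.5]
gripper_width: 0.0098
gripper_force: 24.5
```

```bash
python3 -m handwheel '[[0,0,-0.02,0,1],[0,0,-0.02,0,1],[0,0,-0.02,0,1],[0,0,0,0,1],[0,0,-0.02,0,1],[0,0,-0.02,0,1],[0,0,0,0,1],[0,0,0,0,1]]' 25
```

```text
time: 14.25
position: [0.5601, 0.0247, 0.1053]
eef_rot: [180.0, -0.0, 103.0]
contact_force: [1.5, 0.5, 0.3]
gripper_width: 0.0097
gripper_force: 24.5
```

Ticket b slips freely at under 2 N, so its clip is the weak one. I'll draw it out with a firmer grip.

```bash
python3 -m handwheel '[[0,0,0,0,1],[0,0,0,0,1],[0,0,-0.1,0,1],[0,0,-0.1,0,1],[0,0,-0.1,0,1],[0,0,0,0,1],[0,0,0,0,1],[0,0,0,0,1]]' 60
python3 -m handwheel '[[0,0,-0.3,0,1],[0,0,-0.3,0,1],[0,0,-0.3,0,1],[0,0,-0.3,0,1],[0,0,-0.3,0,1],[0,0,-0.3,0,1],[0,0,-0.1,0,1],[0,0,0,0,1]]' 60
python3 - <<'E'
from h import *; import cv2
for n in("top","scene"):
    c=cam(n); cv2.imwrite(f"pics/{n}1.png",c["color"][:,:,::-1])
t=cv2.imread("pics/top1.png")[170:255,200:440]; s=cv2.imread("pics/scene1.png")[160:245,220:460]
f=lambda i:cv2.convertScaleAbs(cv2.resize(i,None,fx=3.3,fy=3.3,interpolation=cv2.INTER_CUBIC),alpha=1.5)
cv2.imwrite("pics/crop1.png",np.vstack([f(t),f(s)]))
E
python3 d.py .5843,-.0833,.165
```

```text
time: 15.25
position: [0.5602, 0.0247, 0.1144]
eef_rot: [180.0, 0.0, 103.0]
contact_force: [0.7, 1.0, 0.9]
gripper_width: 0.009
gripper_force: 61.8
time: 16.25
position: [0.5601, 0.0247, 0.1713]
eef_rot: [180.0, -0.0, 103.0]
contact_force: [-0.0, -0.1, -0.6]
gripper_width: 0.0087
gripper_force: 61.6
16.35 [0.5599 0.0247 0.1707] [-1.7996e+02 -1.0000e-02  1.0297e+02] 0.008835245941697085 [-0.32 -0.42 -1.22]
rows to go (units) [-3.691 -0.014  0.19 ]
```

View pics/crop1.png

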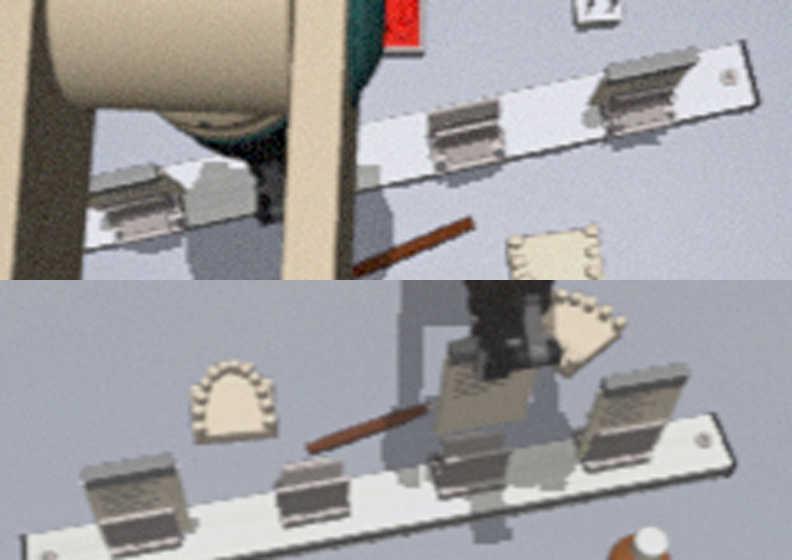

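Ticket b is held upright and clear, and tickets a and c are still in place. In the scene crop, clip b's empty plate spans about (434-503, 436) and clip d's about (278-342, 463). I'll measure the offset from b to d.

Run:
```python
from h import *
S=cam("scene");T=cam("top")
sp=lambda a:(np.array(a)-[0,280])/3.3+[220,160]-.35
tp=lambda a:np.array(a)/3.3+[200,170]-.35
e=np.array([-.225,.974,0])
for z,q in((.078,[(310,463),(470,436)]),(.03,[(317,520),(471,491)])):
    r=ray(S,sp(q),z); print(z,r.round(4),(r[0]-r[1])@e)
# clip feet/bottom edge in top view first picture: a,b,d,c mids near front bottom
r=ray(T,tp([(151,222),(308,189),(475,153),(645,117)]),.035); print(r.round(4),np.diff(r@e))
```

```text
0.078 [[ 0.5779 -0.0836  0.078 ]
 [ 0.5542  0.0225  0.078 ]] -0.10867277090305465
0.03 [[ 0.5955 -0.0789  0.03  ]
 [ 0.57    0.0274  0.03  ]] -0.10924358769269565
[[ 0.5213  0.1243  0.035 ]
 [ 0.5444  0.0211  0.035 ]
 [ 0.5699 -0.0895  0.035 ]
 [ 0.5956 -0.2029  0.035 ]] [-0.105765   -0.1134449  -0.11627426]
```

```bash
python3 -m handwheel '[[-0.7,0,0,0,1],[-0.7,0,0,0,1],[-0.7,0,0,0,1],[-0.7,0,0,0,1],[-0.7,0,0,0,1],[-0.167,0,0,0,1],[0,0,0,0,1],[0,0,0,0,1]]' 60
python3 -m handwheel '[[0,0,0.2,0,1],[0,0,0.2,0,1],[0,0,0.2,0,1],[0,0,0.2,0,1],[0,0,0.2,0,1],[0,0,0.1,0,1],[0,0,0,0,1],[0,0,0,0,1]]' 60
python3 - <<'E'
from h import *; import cv2
c=cam("scene")["color"][:,:,::-1]; w=cam("wrist")["color"][:,:,::-1]
f=lambda i,k:cv2.convertScaleAbs(cv2.resize(i,None,fx=k,fy=k,interpolation=cv2.INTER_CUBIC),alpha=1.5)
cv2.imwrite("pics/crop2.png",np.hstack([f(c[160:250,270:370],4),f(w[100:400,220:420],1.2)]))
E
```

```text
time: 17.45
position: [0.5847, -0.0819, 0.1712]
eef_rot: [180.0, -0.0, 103.0]
contact_force: [-0.9, 1.0, -0.6]
gripper_width: 0.0089
gripper_force: 61.6
time: 18.45
position: [0.5849, -0.0825, 0.1385]
eef_rot: [180.0, 0.0, 103.0]
contact_force: [-0.5, 0.4, -0.4]
gripper_width: 0.0086
gripper_force: 61.6
```

View pics/crop2.png

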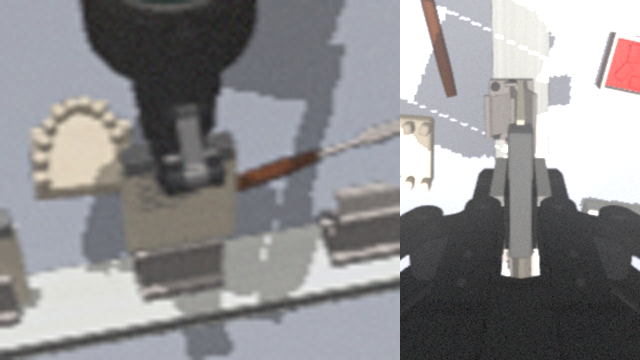

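Ticket b is centred over clip d, with ticket mid column 181 against clip mid 180 in the crop. I'll push down in small steps.

```bash
python3 -m handwheel '[[0,0,0.07,0,1],[0,0,0.07,0,1],[0,0,0.07,0,1],[0,0,0.07,0,1],[0,0,0.07,0,1],[0,0,0.07,0,1],[0,0,0,0,1],[0,0,0,0,1]]' 80
python3 -m handwheel '[[0,0,0.04,0,1],[0,0,0.04,0,1],[0,0,0.04,0,1],[0,0,0.04,0,1],[0,0,0.04,0,1],[0,0,0.04,0,1],[0,0,0,0,1],[0,0,0,0,1]]' 80
```

```text
time: 19.55
position: [0.5864, -0.0829, 0.1302]
eef_rot: [179.7, 0.2, 103.0]
contact_force: [-2.6, 1.2, 17.5]
gripper_width: 0.0085
gripper_force: 85.5
time: 20.55
position: [0.5859, -0.083, 0.1213]
eef_rot: [179.8, 0.1, 103.0]
contact_force: [-0.7, -0.4, 10.7]
gripper_width: 0.0083
gripper_force: 84.4
```

```bash
python3 -m handwheel '[[0,0,0.07,0,1],[0,0,0.07,0,1],[0,0,0.07,0,1],[0,0,0.07,0,1],[0,0,0.07,0,1],[0,0,0.07,0,1],[0,0,0,0,1],[0,0,0,0,1]]' 80
python3 -m handwheel '[[0,0,0.03,0,1],[0,0,0.03,0,1],[0,0,0.03,0,1],[0,0,0.03,0,1],[0,0,0,0,1],[0,0,0,0,1],[0,0,0,0,1],[0,0,0,0,1]]' 80
```

```text
time: 21.55
position: [0.5858, -0.0831, 0.1087]
eef_rot: [179.8, 0.1, 103.0]
contact_force: [-1.7, -0.8, 12.0]
gripper_width: 0.0085
gripper_force: 84.5
time: 22.55
position: [0.5858, -0.0831, 0.1051]
eef_rot: [179.8, 0.1, 103.0]
contact_force: [-1.4, 0.0, 12.0]
gripper_width: 0.0086
gripper_force: 84.5
```

```bash
python3 -m handwheel '[[0,0,0.03,0,1],[0,0,0.03,0,1],[0,0,0.02,0,1],[0,0,0.02,0,1],[0,0,0,0,1],[0,0,0,0,1],[0,0,0,0,1],[0,0,0,0,1]]' 80
python3 -m handwheel '[[0,0,0.02,0,1],[0,0,0,0,1],[0,0,0.02,0,1],[0,0,0,0,1],[0,0,0,0,1],[0,0,0,0,1],[0,0,0,0,1],[0,0,0,0,1]]' 80
```

```text
time: 23.55
position: [0.5858, -0.0831, 0.1021]
eef_rot: [179.8, 0.1, 103.0]
contact_force: [-1.8, -0.5, 12.1]
gripper_width: 0.0086
gripper_force: 84.5
time: 24.55
position: [0.5859, -0.0831, 0.1012]
eef_rot: [179.8, 0.1, 103.0]
contact_force: [-2.1, -1.2, 13.7]
gripper_width: 0.0084
gripper_force: 84.7
```

```bash
python3 -m handwheel '[[0,0,0.02,0,1],[0,0,0,0,1],[0,0,0.02,0,1],[0,0,0,0,1],[0,0,0.02,0,1],[0,0,0,0,1],[0,0,0,0,1],[0,0,0,0,1]]' 80
```

```text
time: 25.55
position: [0.5861, -0.0831, 0.1011]
eef_rot: [179.7, 0.2, 103.0]
contact_force: [-8.0, 0.3, 21.8]
gripper_width: 0.0085
gripper_force: 86.0
```

The force rose from 12 to 22 N with no further travel, so the ticket is home on the stop. I'll relax, release and retreat.

```bash
python3 -m handwheel '[[0,0,-0.06,0,1],[0,0,-0.06,0,1],[0,0,-0.03,0,1],[0,0,0,0,1],[0,0,0,0,1],[0,0,0,0,0.6],[0,0,0,0,0.3],[0,0,0,0,0]]' 40
python3 -m handwheel '[[0,0,0,0,0],[0,0,0,0,0],[0,0,-0.3,0,0],[0,0,-0.9,0,0],[0,0,-0.9,0,0],[0,0,-0.9,0,0],[0,0,-0.9,0,0],[0,-0.9,-0.9,0,0]]' 40
python3 -m handwheel '[[0.9,-0.9,0,0,0],[0.9,-0.9,0,0,0],[0.9,-0.9,0,0,0],[0.9,-0.9,0,0,0],[0.9,-0.9,0,0,0],[0.9,-0.9,0,0,0],[0.9,0,0,0,0],[0.9,0,0,0,0]]' 40
python3 - <<'E'
from h import *; import cv2
t=cam("top")["color"][:,:,::-1][170:255,200:440];s=cam("scene")["color"][:,:,::-1][175:260,220:460]
f=lambda i:cv2.convertScaleAbs(cv2.resize(i,None,fx=3.3,fy=3.3,interpolation=cv2.INTER_CUBIC),alpha=1.5)
cv2.imwrite("pics/crop3.png",np.vstack([f(t),f(s)]))
E
```

```text
time: 26.55
position: [0.5842, -0.0822, 0.0999]
eef_rot: [-179.9, -0.1, 103.0]
contact_force: [-0.1, -0.2, -0.0]
gripper_width: 0.0426
gripper_force: 0.0
time: 27.55
position: [0.5586, -0.0883, 0.2459]
eef_rot: [180.0, -0.0, 103.0]
contact_force: [-0.7, -0.7, -0.1]
gripper_width: 0.0423
gripper_force: 0.0
time: 28.55
position: [0.3517, 0.0863, 0.2457]
eef_rot: [179.9, 0.0, 102.9]
contact_force: [1.0, 0.4, 0.8]
gripper_width: 0.0429
gripper_force: 0.0
```

View pics/crop3.png

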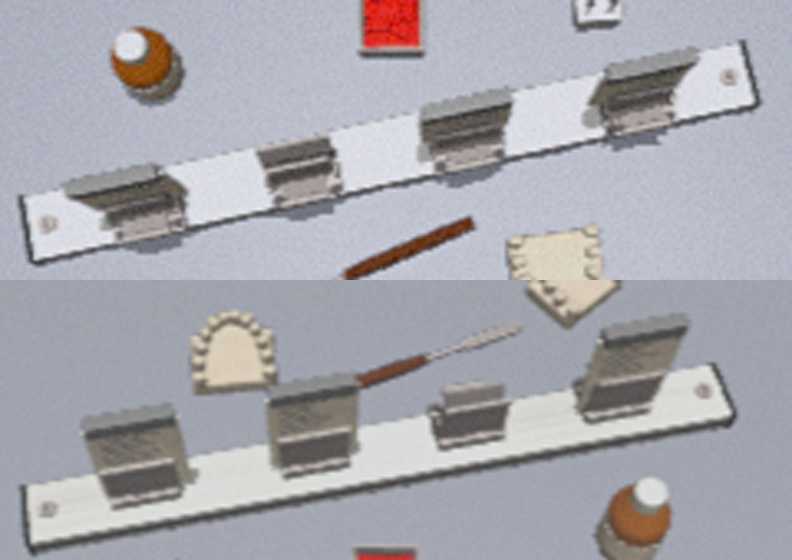

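Ticket b's bar in clip d is at (268-357, 390-375). Its top lies on the line through the neighbouring tickets, so it stands upright and home. Ticket a's bar at (601-687, 328-315) and ticket c's at (82-173, 418-403) have not moved, and the things around the rail in the crop are where they were.

```bash
python3 -c "
from bench import bot; print(bot.sign_off())"
```

```text
the job is handed in; nothing more can be done
None
```

The weak clip was the one taken as clip b (second from the robot's left): its ticket slipped at under 2 N, and it now stands home in the empty clip d; ticket a was tugged (held 7.5 N) and pressed back to about where it started, ticket c was not touched, and the job is handed in (no verdict was shown).

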